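Stand the tall spindle on the inspection plate

TASK

Take the taller of the two turned steel spindles out of the slanted rack and stand it upright on its foot, point up, near the middle of the round steel plate. Set it down gently, let go and see that it stands free and still; leave the shorter spindle in its place in the rack.

Things in the scene. Friction and masses are not known exactly. Their poses are not given: they have to be found in the camera images.
- tall_spindle_mid (a point): tall turned steel spindle, 160 mm, 0.2 kg, leaning in the rack. Point: on its axis half-way, 80 mm above the foot's underside; +z foot to tip. Flat foot 36 mm dia., 10 mm thick; cone to 26 mm; shank 18 mm dia. from 26 to 124 mm; collar 26 mm dia. to 138 mm; slender tip. Grip the bare shank 80 to 124 mm above the underside; 30 mm is free on either side of it
- short_spindle_mid (a point): the short spindle: the same shape and diameters but 115 mm high; the point is on its axis half-way up, 57.5 mm above the foot's underside, +z from foot to point. It leans in the other place of the rack and stays there
- rack: fixed aluminium rack, base 150 x 200 mm; origin: centre of its underside. Two places 100 mm apart along its y. Spindles lean 30 degrees from vertical to its +x, roughly away from the robot, feet at -x. Along a spindle from its foot: saddle with 5 mm cheeks at 49 to 63 mm, back panel up to 74 mm. A spindle lifts straight up out of its place
- plate_top (a point): centre of the top of the fixed round dark steel plate, 100 mm in diameter and 14 mm high, flat and level, with a scribed ring 48 mm in diameter round the centre; z up
Things that resemble listed ones, but are neither listed nor needed, are in the scene too. What is shaped like the part that bears plate_top but yellow is not meant.

How it is judged:
By the outcome, as a careful person would: the job done as asked, in the order asked, and still so for the second after the job is handed in, with the robot touching nothing.
It also fails if it takes over 42 s, if anything falls off the work surface, if the arm or the gripper's body presses on something with over 40 N, if the wrist force passes 120 N, or if a joint passes its speed limit or range.

ROBOT

A 7-joint arm with a two-finger parallel gripper is mounted at the origin on a cart in front of the work surface, level with it; the furniture and walls round the work are solid. World frame = base frame: x ahead of the robot, y to its left, z up, the work surface at z = 0. Lengths are in m, angles in rad, forces in N, time in s.
With the tool pointing down it reaches from about 0.4 to 0.85 m from the base axis. Payload 4.4 kg.
Tool frame: the origin (TCP) lies at the centre of the arm's flange, where the gripper is bolted on; the fingertips stand 199 mm ahead of it and the grasp point (between the pads) lies 180 mm ahead of it (robot.hold_point_z is the distance from the TCP to the grasp point, in m); z points along the fingers, y is the line along which they close (so a half turn about z gives the same grasp; the last joint's range is limited). The gripper opens to 94 mm and grips with 3 to 60 N. Pads are 16 mm wide; open, the fingers measure 119 mm over their backs; the gripper's body (75 mm by 177 mm) begins 78 mm behind the grasp point.
Start: joints at [-1.189, 0.628, 0.038, 1.517, -0.027, 0.996, -0.02], TCP at [0.281, 0.586, 0.405] pointing down, gripper open.
Joint ranges: [-3.06, 3.06], [-0.37, 2.12], [-1.25, 1.32], [0.18, 2.47], [-1.1, 4.24], [0.23, 1.98], [-2.94, 2.94]. Speed limits (rad/s): [2.57, 2.57, 3.14, 3.14, 3.14, 3.14, 3.14].

INTERFACE

Orientations are given as a 3x3 rotation matrix whose columns are the frame's x, y, z axes.
In Python, from workcell import robot, vision gives the robot as it stands. The module is installed in compiled form; this text tells all that it offers. Calls block until the motion is done:
- robot.movep(position, orientation): joint-space move of the TCP to a pose.
- robot.movel(position, rotation=None, rate=0.15, guard=None): straight line of the TCP; rotation=None keeps the orientation; rate is the mean speed in m/s. With guard (N) it stops when the force on the tool has changed by that much, and returns True; else False.
- robot.move_joints(angles): joint-space move.
- robot.command_gripper(opening, newtons=None): finger opening in m; newtons is the grip in N (None keeps the last); returns when the fingers have stopped.
- robot.dwell(seconds).
- robot.solve_ik(position, orientation): joint angles nearest the present ones, or None.
- vision.read_camera(name): name is "side" or "top" or "wrist"; returns a dict with "frame" (420x560x3 uint8, red, green, blue), "depth" (420x560 float32, m along the optical axis (not along the pixel's ray), 0 where there is no reading), "fx", "fy", "cx", "cy" (pixels), "R" (3x3) and "t" (3): a world point X has camera coordinates R X + t. Camera axes: x right, y down, z forward; pixel columns grow to the right and rows downward; lengths in m; the calibration is good to about 2 mm. A picture is of the moment at which its call begins.
A pose or a line that the arm cannot do raises robot.Unreachable and nothing moves.
- robot.finish_job(): hands the job in; it is judged then, once.
Readings, each from a call of its own:
- robot.get_time_s(): time.
- robot.get_joint_pos(): joint angles.
- robot.get_joint_velocities(): joint speeds.
- robot.get_effort(): joint torques, N m.
- robot.get_tool_pos(): TCP position.
- robot.get_tool_rot(): TCP orientation.
- robot.get_contact_force(): force on the tool from outside, world axes, zero at the start.
- robot.get_wrist_torque(): the same for the moment, N m.
- robot.get_finger_gap(): finger opening in m.
- robot.get_grip_force(): force on a finger pad.
Only numpy, scipy, OpenCV 4.12 (cv2) and the standard library are available. Lean on these libraries where they do the work, as an engineer would, in place of code of your own. Each camera call takes 0.05 s, during which the arm holds its last target. There are 200 camera calls.

## Working session

There is one attempt and no reset: what is moved stays moved. The work goes in short steps, each a Python script; the robot and the scene stay as the last script left them, time stands still between calls to the robot, and variables do not carry over. Pictures are saved under pics/ and viewed, at most 10 in all, crops included, and the job is handed in when it is done.

```bash
mkdir -p pics; python3 - <<'E'
from workcell import robot, vision
import cv2,pickle,numpy as np
for n in("side","top"):
    c=vision.read_camera(n); pickle.dump(c,open(n+".pkl","wb")); cv2.imwrite(f"pics/{n}.png",c["frame"][:,:,::-1])
    print(n,c["fx"],c["cx"],c["cy"],-c["R"].T@c["t"],c["R"].round(3).tolist(),(c["depth"]>0).mean())
print(robot.get_time_s(),robot.get_tool_rot().round(3) if hasattr(robot.get_tool_rot(),'round') else robot.get_tool_rot())
E
```

```text
side 473.5095306237875 279.95860636022115 209.59236507207942 [ 0.08014821 -0.50857819  0.68769062] [[0.723, -0.691, -0.017], [-0.489, -0.494, -0.719], [0.488, 0.528, -0.695]] 0.9958205782312926
top 519.3943902805208 273.47626007918984 206.2659135380448 [ 0.32705784 -0.06590595  1.15746028] [[0.002, -1.0, -0.003], [-0.99, -0.001, -0.138], [0.138, 0.003, -0.99]] 0.9959481292517007
0.1 [[-0.901  0.433 -0.001]
 [ 0.433  0.901 -0.001]
 [ 0.    -0.002 -1.   ]]
```

View pics/side.png

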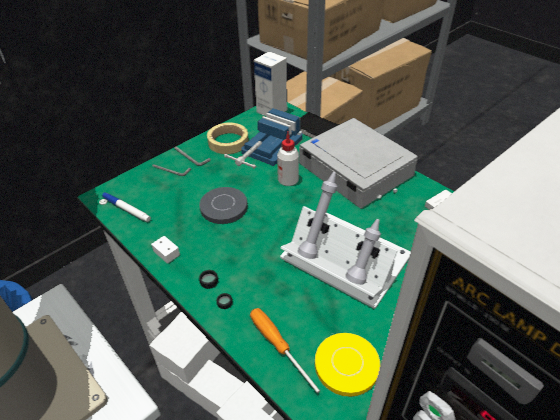

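View pics/top.png

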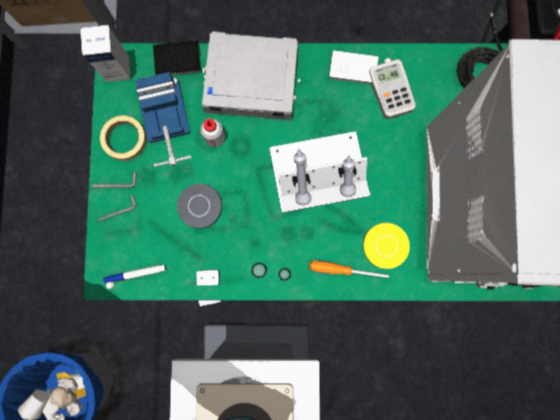

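The side view shows the tall spindle in the left place, foot at (310,250) and tip at (333,178). In the top view its foot is at (303,200) and its tip at (299,152). The dark plate is at (199,205) in the top view, and the yellow plate is a decoy.

```bash
cat > h.py <<'E'
import numpy as np,cv2,pickle
def cloud(c):
    v,u=np.mgrid[:420,:560]; d=c["depth"]
    p=np.stack([(u-c["cx"])/c["fx"]*d,(v-c["cy"])/c["fy"]*d,d],-1)
    return (p-c["t"])@c["R"]      # world points HxWx3
def ray(c,u,v,z):
    d=c["R"].T@np.array([(u-c["cx"])/c["fx"],(v-c["cy"])/c["fy"],1]); o=-c["R"].T@c["t"]
    return o+d*(z-o[2])/d[2]
def proj(c,X):
    p=c["R"]@X+c["t"]; return c["fx"]*p[0]/p[2]+c["cx"],c["fy"]*p[1]/p[2]+c["cy"]
E
python3 - <<'E'
from h import *
C={n:pickle.load(open(n+".pkl","rb")) for n in("side","top")}
for n,(u,v) in {"side":(223,205),"top":(199,205)}.items():
    c=C[n]; hsv=cv2.cvtColor(c["frame"],cv2.COLOR_RGB2HSV); P=cloud(c)
    # dark grey plate
    m=((hsv[...,1]<60)&(hsv[...,2]<130)&(abs(P[...,2]-.012)<.012)).astype(np.uint8)
    k,l,s,ce=cv2.connectedComponentsWithStats(m); i=l[v,u] or l[v+5,u+5]
    top=(l==i)&(abs(P[...,2]-.014)<.006)
    ct=max(cv2.findContours(top.astype(np.uint8),0,1)[0],key=cv2.contourArea)
    w=np.array([ray(c,*q[0],.014)[:2] for q in ct],np.float32)
    (x,y),r=cv2.minEnclosingCircle(w); print(n,"plate",x,y,"r",r,np.median(P[top][:,2]), "bbox c",(w.max(0)+w.min(0))/2,w.max(0)-w.min(0))
    # high points around the rack
    f={"side":(310,250),"top":(303,200)}[n]; print("table z",np.median(P[...,2][(hsv[...,0]>60)&(hsv[...,0]<90)&(hsv[...,1]>120)]))
    # rack base white top from above
    if n=="top":
        g=((hsv[...,1]<40)&(hsv[...,2]>150)).astype(np.uint8); g[:, :265]=0; g[:,375:]=0; g[:125]=0; g[215:]=0
        ct=np.vstack(cv2.findContours(g,0,1)[0]); wq=np.array([ray(c,*q[0],.006)[:2] for q in ct],np.float32)
        print("rack rect",cv2.minAreaRect(wq))
    for lab,sl in {"side":(slice(170,265),slice(295,345)),"top":(slice(145,210),slice(290,316))}.items():
        if lab==n:
            q=P[sl].reshape(-1,3); 
            for z in np.arange(.02,.17,.015):
                s=q[abs(q[:,2]-z)<.004]; 
                if len(s): print(round(z,3),len(s),np.median(s,0).round(4),np.ptp(s,0).round(3))
# enlarged crops
a=cv2.resize(C["side"]["frame"][165:305,275:415],(560,560),interpolation=2);b=cv2.resize(C["top"]["frame"][130:215,265:375],(728,560),interpolation=2)
cv2.imwrite("pics/a.png",cv2.resize(a[:,:,::-1],(560,560)));cv2.imwrite("pics/b.png",b[:,:,::-1])
E
```

```text
side plate 0.48198285698890686 0.10026656836271286 r 0.05163371562957764 0.013240142001346999 bbox c [0.48182353 0.10088517] [0.10028082 0.0991272 ]
table z -0.0009692412776498634
0.02 154 [ 0.5211 -0.0947  0.0218] [0.195 0.236 0.008]
0.035 392 [ 0.5199 -0.1413  0.0356] [0.221 0.24  0.008]
0.05 386 [ 0.5273 -0.1297  0.05  ] [0.221 0.162 0.008]
0.065 187 [ 0.5363 -0.1354  0.0654] [0.046 0.096 0.008]
0.08 305 [ 0.5405 -0.1273  0.0799] [0.046 0.093 0.008]
0.095 52 [ 0.5253 -0.1242  0.0948] [0.02  0.017 0.008]
0.11 51 [ 0.5345 -0.1224  0.1099] [0.02  0.017 0.008]
0.125 56 [ 0.5421 -0.1204  0.125 ] [0.019 0.017 0.008]
0.14 44 [ 0.55   -0.1199  0.1392] [0.019 0.02  0.007]
0.155 92 [ 0.558  -0.1168  0.1548] [0.024 0.023 0.008]
0.17 9 [ 0.5713 -0.1123  0.168 ] [0.007 0.005 0.005]
top plate 0.48829764127731323 0.1040591299533844 r 0.019738031551241875 0.014781292076582374 bbox c [0.48846066 0.10416333] [0.03596056 0.03797811]
table z 0.0005314424591641009
rack rect ((0.5686009526252747, -0.17023271322250366), (0.15209978818893433, 0.21104256808757782), 10.787007331848145)
0.02 31 [ 0.5141 -0.1412  0.023 ] [0.023 0.055 0.003]
0.035 139 [ 0.4968 -0.1141  0.0353] [0.053 0.055 0.008]
0.05 127 [ 0.5013 -0.1284  0.0498] [0.053 0.054 0.008]
0.065 50 [ 0.5209 -0.131   0.0656] [0.043 0.054 0.007]
0.08 130 [ 0.5416 -0.1259  0.0801] [0.047 0.053 0.008]
0.095 24 [ 0.5261 -0.12    0.0957] [0.014 0.017 0.007]
0.11 28 [ 0.5352 -0.1204  0.1092] [0.012 0.016 0.007]
0.125 28 [ 0.5437 -0.1166  0.1241] [0.013 0.016 0.007]
0.14 17 [ 0.5503 -0.116   0.139 ] [0.019 0.026 0.007]
0.155 81 [ 0.5606 -0.115   0.1561] [0.022 0.024 0.008]
0.17 17 [ 0.5739 -0.1126  0.1682] [0.013 0.006 0.006]
```

View pics/a.png

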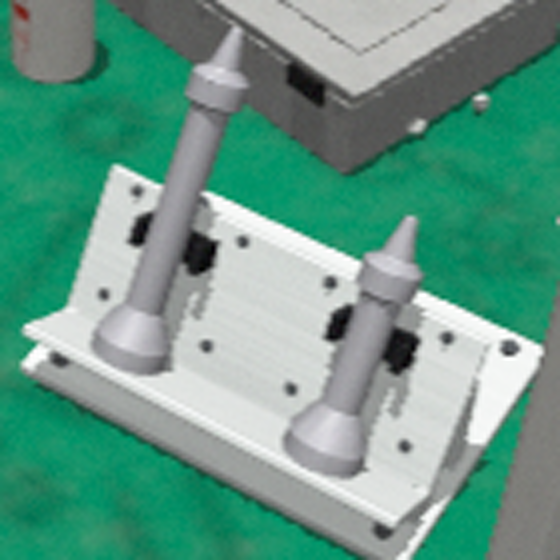

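View pics/b.png

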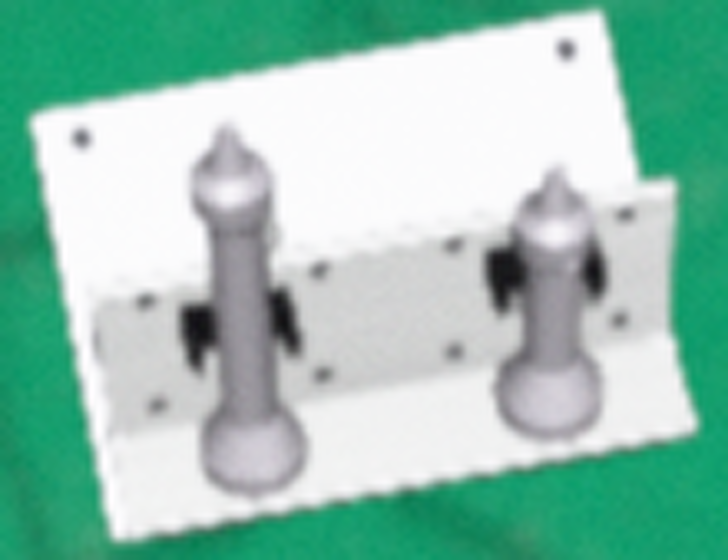

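The crops agree. The rack is yawed about +10.8° and the spindle leans 29–30° along the rack's +x. Next I'll fit the shank cylinder and the collar step, refine the plate, and check reachability.

```bash
cat > fit.py <<'E'
from h import *
from scipy.optimize import least_squares
C={n:pickle.load(open(n+".pkl","rb")) for n in("side","top")}
SL={"side":(slice(165,265),slice(295,350)),"top":(slice(145,210),slice(285,320))}
Q={}
for n,sl in SL.items():
    q=cloud(C[n])[sl].reshape(-1,3); g=np.array([.535,-.121])+(q[:,2:]-.11)*np.array([[.56,.105]])
    Q[n]=q[(np.linalg.norm(q[:,:2]-g,axis=1)<.022)&(q[:,2]>.09)&(q[:,2]<.19)]
ax=lambda t,y:np.array([np.sin(t)*np.cos(y),np.sin(t)*np.sin(y),np.cos(t)])
def fit(q):
    s=q[(q[:,2]>.09)&(q[:,2]<.133)]
    f=lambda p:(np.linalg.norm(np.cross(s-np.array([p[0],p[1],.11]),ax(p[2],p[3])),axis=1)-.009)
    return least_squares(f,[.535,-.121,.52,.188],loss="soft_l1",f_scale=.001)
for n,q in list(Q.items())+[("both",np.vstack(list(Q.values())))]:
    r=fit(q); p=r.x; a=ax(p[2],p[3]); d=q-np.array([p[0],p[1],.11]); h=d@a; rad=np.linalg.norm(np.cross(d,a),axis=1)
    print(n,p[:2].round(4),np.degrees(p[2:]).round(2),"rms mm",np.sqrt(np.mean(r.fun**2))*1e3,"tip z",q[:,2].max(),"hmax",h[rad<.006].max().round(4))
    print([(int(k*1e3),round(float(np.percentile(rad[abs(h-k)<.0015],80))*1e3,1)) for k in np.arange(0,.075,.003) if (abs(h-k)<.0015).sum()>2])
c=C["top"];hsv=cv2.cvtColor(c["frame"],cv2.COLOR_RGB2HSV)
m=(((hsv[...,1]<90)&(hsv[...,2]<140))).astype(np.uint8)
m[:175]=0;m[235:]=0;m[:,:170]=0;m[:,230:]=0
ct=max(cv2.findContours(m,0,1)[0],key=cv2.contourArea);w=np.array([ray(c,*q[0],.014)[:2] for q in ct],np.float32)
print("top plate",cv2.minEnclosingCircle(w),(w.max(0)+w.min(0))/2,np.ptp(w,0))
E
python3 fit.py
```

```text
side [ 0.5418 -0.117 ] [30.04 10.71] rms mm 1.0196459894216447 tip z 0.17116898760028953 hmax 0.0681
[(0, 9.9), (3, 9.5), (6, 9.7), (9, 10.0), (12, 9.5), (15, 9.8), (18, 9.8), (21, 9.6), (24, 10.1), (27, 10.2), (30, 9.9), (33, 12.3), (36, 13.7), (39, 13.8), (42, 13.6), (45, 13.7), (48, 10.5), (51, 7.3), (54, 7.2), (57, 5.9), (60, 5.0), (63, 4.7), (66, 4.2)]
top [ 0.5435 -0.1185] [30.63 10.87] rms mm 0.9738756943069218 tip z 0.17245977443866017 hmax 0.0707
[(0, 9.2), (3, 9.7), (6, 10.7), (9, 9.7), (12, 9.7), (15, 9.6), (18, 9.9), (21, 9.6), (24, 10.2), (27, 10.0), (30, 10.5), (36, 12.8), (39, 12.9), (42, 14.5), (45, 13.7), (48, 12.8), (51, 11.4), (54, 6.9), (57, 6.2), (60, 5.7), (63, 6.4), (66, 4.1), (69, 3.1)]
both [ 0.5424 -0.1175] [30.44 10.03] rms mm 1.197929803501846 tip z 0.17245977443866017 hmax 0.0712
[(0, 10.0), (3, 9.7), (6, 9.8), (9, 9.9), (12, 9.8), (15, 9.8), (18, 9.8), (21, 9.8), (24, 10.3), (27, 10.2), (30, 10.6), (33, 13.6), (36, 14.4), (39, 13.8), (42, 14.0), (45, 13.7), (48, 11.9), (51, 10.4), (54, 7.9), (57, 6.5), (60, 5.4), (63, 5.7), (66, 4.8), (69, 3.7)]
top plate ((0.48711827397346497, 0.10333967208862305), 0.049732010811567307) [0.4875778  0.10308048] [0.09659722 0.09815946]
```

```bash
cat > plan.py <<'E'
import numpy as np
def rot(th,psi,s=1):
    c,d=np.cos(psi),np.sin(psi); Rz=np.array([[c,-d,0],[d,c,0],[0,0,1]])
    z=Rz@[np.sin(th),0,-np.cos(th)]; y=s*(Rz@[0,1,0]); return np.column_stack([np.cross(y,z),y,z])
yaw=np.radians(10.6); a=np.array([.5*np.cos(yaw),.5*np.sin(yaw),.866])
G=np.array([.5426,-.1177,.11])+a*.0075          # 98 mm above the foot
P=np.array([.485,.102,.014+.098])
tcp=lambda g,R:g-.18*R[:,2]
E
python3 - <<'E'
from plan import *
from workcell import robot
for th in (10,15,20,25,30):
  for s in(1,-1):
    R=rot(np.radians(th),yaw,s); Z=np.array([0,0,1])
    q=[robot.solve_ik(x,R) for x in (tcp(G,R)-.09*R[:,2],tcp(G,R),tcp(G,R)+.16*Z)]
    out=[]
    for psi in range(-40,81,10):
        Q=rot(np.radians(th+30),np.radians(psi),s)
        k=[robot.solve_ik(tcp(P+dz*Z,Q),Q) for dz in(.12,0)]+[robot.solve_ik(tcp(P,Q)-.09*Q[:,2],Q)]
        if all(x is not None for x in k): out.append(psi)
    print(th,s,[None if x is None else np.round(x,2).tolist() for x in q],out)
E
```

```text
10 1 [[0.22, 0.43, -0.01, 1.99, -0.12, 0.56, 2.06], [0.37, 0.6, -0.24, 2.03, 0.2, 0.37, 1.75], [0.06, 0.37, 0.19, 1.86, -0.2, 0.77, 2.13]] [-40, -30, 70, 80]
10 -1 [[-0.23, 0.51, 0.65, 2.0, -0.65, 0.67, -0.55], [-0.05, 0.63, 0.38, 2.04, -0.72, 0.45, -0.5], [-0.34, 0.45, 0.79, 1.87, -0.55, 0.86, -0.66]] [-40, -30, 70, 80]
15 1 [[0.32, 0.41, -0.1, 2.08, -0.16, 0.43, 2.13], [0.46, 0.6, -0.34, 2.1, 0.39, 0.24, 1.59], [0.08, 0.33, 0.2, 1.94, -0.29, 0.66, 2.22]] [-40, 80]
15 -1 [[-0.11, 0.45, 0.51, 2.09, -0.71, 0.53, -0.46], [0.15, 0.58, 0.12, 2.11, -0.69, 0.27, -0.5], [-0.33, 0.42, 0.78, 1.95, -0.64, 0.76, -0.56]] [-40, 80]
20 1 [[0.61, 0.41, -0.43, 2.16, 0.11, 0.28, 1.89], [0.73, 0.67, -0.7, 2.17, 1.27, 0.29, 0.76], [0.12, 0.31, 0.18, 2.01, -0.41, 0.55, 2.35]] [-40, 80]
20 -1 [[0.24, 0.39, 0.06, 2.17, -0.6, 0.33, -0.55], [0.73, 0.67, -0.7, 2.17, 1.27, 0.29, -2.38], [-0.35, 0.4, 0.84, 2.03, -0.81, 0.7, -0.38]] [-40, 80]
25 1 [[0.96, 0.5, -0.89, 2.25, 0.99, 0.25, 1.05], [0.86, 0.73, -0.87, 2.24, 1.73, 0.36, 0.34], [0.23, 0.28, 0.06, 2.09, -0.53, 0.43, 2.49]] [-40, 80]
25 -1 [[0.3, 0.38, 0.04, 2.26, -1.1, 0.25, -0.02], [0.96, 0.82, -1.06, 2.23, 1.68, 0.52, -2.73], [-0.41, 0.42, 0.97, 2.1, -1.06, 0.7, -0.12]] [-40, 80]
30 1 [[1.1, 0.57, -1.05, 2.33, 1.62, 0.27, 0.46], [0.99, 0.84, -1.05, 2.3, 1.99, 0.51, 0.15], [0.85, 0.33, -0.69, 2.15, -0.0, 0.25, 2.0]] [-40, 80]
30 -1 [[1.1, 0.57, -1.05, 2.33, 1.62, 0.27, -2.68], [0.78, 0.69, -0.69, 2.31, 2.47, 0.27, 2.77], [-0.08, 0.3, 0.51, 2.17, -1.08, 0.47, -0.08]] [-40, 80]
```

```bash
python3 - <<'E'
from plan import *
from workcell import robot
Lo=np.array([-3.06,-.37,-1.25,.18,-1.1,.23,-2.94]);Hi=np.array([3.06,2.12,1.32,2.47,4.24,1.98,2.94]);Z=np.array([0,0,1])
mg=lambda q:-1 if q is None else round(float(np.min(np.minimum(q-Lo,Hi-q))),2)
for th in (10,13):
  for s in(1,-1):
    R=rot(np.radians(th),yaw,s)
    print(th,s,"rack",[mg(robot.solve_ik(x,R)) for x in (tcp(G,R)-.09*R[:,2],tcp(G,R),tcp(G,R)+.16*Z)])
    for psi in list(range(-120,-20,15))+list(range(70,150,15)):
        Q=rot(np.radians(th+30),np.radians(psi),s)
        k=[robot.solve_ik(x,Q) for x in (tcp(P+.12*Z,Q),tcp(P,Q),tcp(P,Q)-.09*Q[:,2])]
        if k[1] is not None: print("  ",psi,[mg(x) for x in k],np.round(k[1],2).tolist())
E
```

```text
10 1 rack [0.33, 0.14, 0.54]
   -120 [0.56, 0.69, 0.53] [-0.84, 0.99, 0.63, 1.6, -0.07, 1.22, -0.79]
   -105 [0.66, 0.71, 0.7] [-0.93, 0.95, 0.61, 1.71, 0.04, 1.06, -0.71]
   -90 [0.65, 0.62, 0.71] [-1.02, 0.91, 0.62, 1.85, 0.16, 0.87, -0.64]
   -75 [0.54, 0.43, 0.57] [-1.09, 0.87, 0.62, 2.0, 0.31, 0.66, -0.61]
   -60 [0.39, 0.19, 0.38] [-1.17, 0.85, 0.67, 2.15, 0.53, 0.42, -0.64]
   -45 [0.24, 0.0, 0.19] [-1.18, 0.83, 0.67, 2.31, 1.28, 0.23, -1.19]
   -30 [0.05, 0.04, 0.04] [-0.06, 0.94, -1.06, 2.43, 1.67, 1.46, -1.32]
   70 [0.06, 0.04, 0.03] [0.92, 1.04, -1.18, 2.26, 1.22, 0.27, 1.74]
   85 [0.05, 0.11, 0.04] [0.88, 1.05, -1.14, 2.11, 0.5, 0.44, 2.66]
   100 [0.02, 0.02, 0.06] [0.84, 1.11, -1.17, 1.95, 0.44, 0.71, 2.92]
   115 [0.06, 0.04, 0.01] [-0.32, 0.97, 0.77, 1.84, -1.06, 1.46, -1.66]
   130 [0.11, 0.08, 0.09] [-0.43, 1.1, 0.96, 1.71, -1.02, 1.66, -1.49]
   145 [0.07, 0.09, 0.04] [-0.53, 1.23, 1.14, 1.6, -1.01, 1.83, -1.28]
10 -1 rack [0.44, 0.22, 0.53]
   -120 [0.4, 0.6, 0.39] [-0.36, 0.9, -0.26, 1.58, 0.5, 1.38, 1.75]
   -105 [0.49, 0.69, 0.49] [-0.41, 0.87, -0.28, 1.7, 0.
[... 1960 characters left out ...]
, 1.84]
   -75 [0.56, 0.5, 0.6] [-0.53, 0.81, -0.3, 1.97, 0.97, 1.14, 1.84]
   -60 [0.41, 0.34, 0.41] [-0.57, 0.77, -0.29, 2.13, 1.18, 1.02, 1.81]
   -45 [0.25, 0.17, 0.21] [-0.61, 0.74, -0.26, 2.3, 1.47, 0.93, 1.72]
   -30 [0.1, 0.01, 0.0] [-0.61, 0.73, -0.22, 2.46, 1.83, 0.9, 1.58]
   70 [0.13, 0.03, 0.11] [0.97, 1.11, -1.22, 2.27, 1.27, 0.28, -1.41]
   85 [0.21, 0.24, 0.38] [0.56, 0.81, -0.48, 2.11, -0.86, 0.54, 0.9]
   100 [0.37, 0.47, 0.44] [0.45, 0.83, -0.39, 1.95, -0.63, 0.77, 0.86]
   115 [0.53, 0.57, 0.58] [0.31, 0.85, -0.26, 1.8, -0.53, 1.0, 0.94]
   130 [0.6, 0.7, 0.59] [0.21, 0.89, -0.22, 1.66, -0.4, 1.17, 1.0]
   145 [0.46, 0.67, 0.44] [0.13, 0.93, -0.2, 1.54, -0.28, 1.31, 1.07]
```

```bash
sed -i 's/^tcp=/TH=np.radians(11);R=rot(TH,yaw,-1);Q=rot(TH+np.pi\/6,np.radians(105),-1);Z=np.array([0,0,1.])\ntcp=/' plan.py
python3 - <<'E'
from plan import *
from workcell import robot,vision
import cv2
robot.command_gripper(.05,30)
robot.movep(tcp(G,R)-.09*R[:,2]+.08*Z,R)
robot.movel(tcp(G,R)-.09*R[:,2],rate=.2)
print(robot.movel(tcp(G,R),rate=.12,guard=10), robot.get_tool_pos()-tcp(G,R), robot.get_contact_force(),robot.get_time_s())
c=vision.read_camera("side"); cv2.imwrite("pics/g.png",cv2.resize(c["frame"][90:310,230:450,::-1],(580,580)))
E
```

```text
False [ 0.00020546 -0.00025818  0.00067812] [ 0.13452916 -0.05524059 -0.7132569 ] 5.025
```

View pics/g.png

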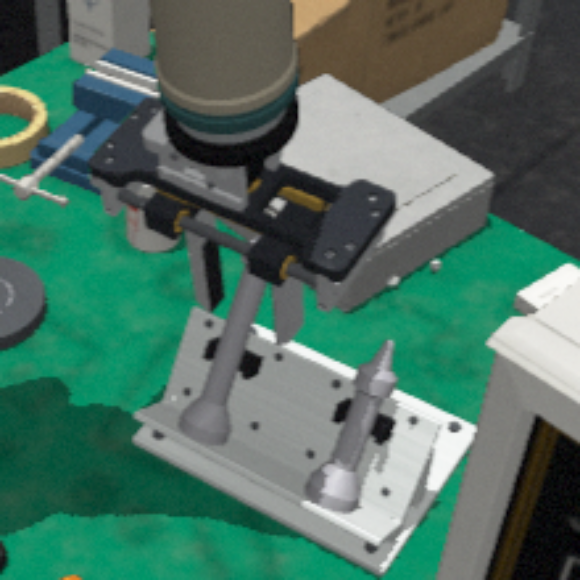

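The fingers straddle the shank (crop about (245,280)), clear of the panel. I'll close and lift.

```bash
python3 - <<'E'
from plan import *
from workcell import robot,vision
import cv2,pickle
robot.command_gripper(.0,35)
print(robot.get_finger_gap(),robot.get_grip_force(),robot.get_contact_force())
f0=robot.get_contact_force()
t=robot.get_tool_pos()
print(robot.movel(t+.03*Z,rate=.06,guard=15),robot.get_contact_force())
robot.movel(t+.16*Z,rate=.15)
print(robot.get_finger_gap(),robot.get_contact_force(),robot.get_time_s())
robot.movep(tcp(P+.08*Z,Q),Q); robot.dwell(.3)
print(robot.get_finger_gap(),robot.get_time_s(),robot.get_tool_pos()-tcp(P+.08*Z,Q))
for n in("side","top"):
    c=vision.read_camera(n); pickle.dump(c,open(n+"2.pkl","wb"))
    u,v=map(int,(80,60)); 
    if n=="side": cv2.imwrite("pics/p.png",cv2.resize(c["frame"][90:310,130:350,::-1],(580,580)))
E
```

```text
0.017187138722108086 35.000039935112 [-0.25089219  0.25767983  1.99219773]
False [ 0.17603862  0.34187247 -2.43548819]
0.01712218486257634 [ 0.29238789 -0.41002518 -2.24317872] 7.3583
0.017053148166378797 9.0833 [4.08717930e-05 6.40642916e-05 1.51317595e-04]
```

View pics/p.png

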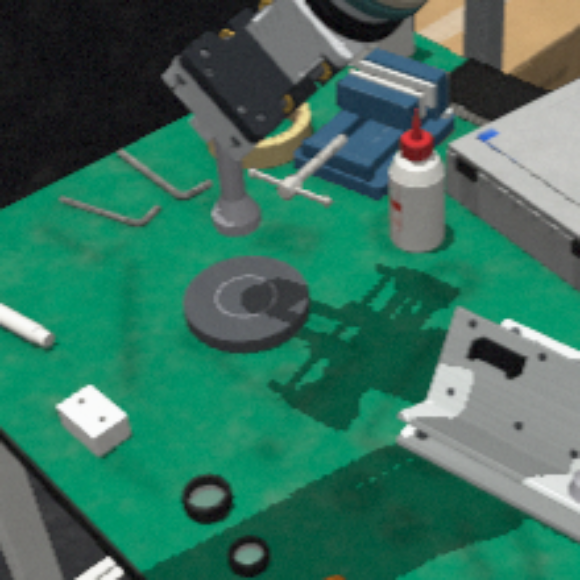

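Spindle held with its foot at about crop (235,218), and it looks near vertical. I'll measure its tilt and foot position.

```bash
cat > tilt.py <<'E'
from h import *
from plan import P
from scipy.optimize import least_squares
def tilt(c,dz,xy=P[:2]):
    q=cloud(c).reshape(-1,3); f=P[2]-.098+dz
    q=q[np.linalg.norm(q[:,:2]-xy,axis=1)<.03]; s=q[(q[:,2]>f+.034)&(q[:,2]<f+.07)]
    g=lambda p:np.linalg.norm(np.cross(s-np.r_[p[0],p[1],f+.05],np.r_[p[2],p[3],1]/np.sqrt(1+p[2]**2+p[3]**2)),axis=1)-.009
    r=least_squares(g,[*xy,0,0],loss="soft_l1",f_scale=.001); 
    ft=q[(q[:,2]>f-.01)&(q[:,2]<f+.015)]
    return len(s),r.x[:2].round(4),np.degrees(r.x[2:]).round(1),"foot z",ft[:,2].min().round(4) if len(ft) else None
if __name__=="__main__":
    for n in("side","top"):
        print(n,tilt(pickle.load(open(n+"2.pkl","rb")),.08))
E
python3 tilt.py
python3 - <<'E'
from h import *
c=pickle.load(open("side2.pkl","rb"));P=cloud(c)
for v in range(120,185,4):
    r=[u for u in range(185,250) if np.linalg.norm(P[v,u,:2]-[.485,.102])<.035 and P[v,u,2]>.08]
    if r: print(v,r[0],r[-1],P[v,r].mean(0).round(4))
E
```

```text
side (127, array([0.4835, 0.102 ]), array([-0.6, -1.5]), 'foot z', np.float64(0.0925))
top (0, array([0.485, 0.102]), array([0., 0.]), 'foot z', None)
136 201 205 [0.4615 0.1038 0.1919]
140 205 208 [0.4635 0.0974 0.1853]
144 211 212 [0.4741 0.0993 0.17  ]
148 211 216 [0.4763 0.098  0.1604]
152 212 220 [0.4793 0.0959 0.1506]
156 212 221 [0.4792 0.0961 0.1412]
160 213 222 [0.4805 0.0964 0.1307]
164 213 224 [0.4815 0.0963 0.1206]
168 211 227 [0.4807 0.0954 0.1117]
172 210 228 [0.4774 0.0922 0.1055]
176 211 226 [0.4732 0.0906 0.0989]
```

Tilt is about 1.5° and the foot height is as expected, so I'll lower gently.

```bash
python3 - <<'E'
from plan import *
from tilt import tilt
from workcell import robot,vision
import cv2
robot.movel(tcp(P+.012*Z,Q),rate=.1); robot.dwell(.3)
f=robot.get_contact_force()
hit=robot.movel(tcp(P-.008*Z,Q),rate=.012,guard=4); 
print(hit,robot.get_tool_pos()-tcp(P,Q),robot.get_contact_force()-f,robot.get_time_s())
if hit:
    robot.command_gripper(.05); robot.dwell(.3)
    t=robot.get_tool_pos()
    print(robot.movel(t-.12*Q[:,2],rate=.1,guard=6),robot.get_contact_force())
    robot.movel(robot.get_tool_pos()+.08*Z+[0,-.05,0],rate=.15); robot.dwell(.5)
    c=vision.read_camera("side"); print(tilt(c,0)); robot.dwell(1); c2=vision.read_camera("side"); print(tilt(c2,0),robot.get_time_s())
    cv2.imwrite("pics/e.png",c2["frame"][:,:,::-1])
E
```

```text
True [8.06880431e-06 4.21907773e-07 7.61622371e-04] [-0.731289   -2.74160049  7.96981748] 11.3
False [-0.03536775  0.09710576  0.17788273]
(124, array([0.4833, 0.1016]), array([0.4, 0.8]), 'foot z', np.float64(0.0101))
(128, array([0.4833, 0.1018]), array([0.1, 0.2]), 'foot z', np.float64(0.0096)) 16.0083
```

View pics/e.png

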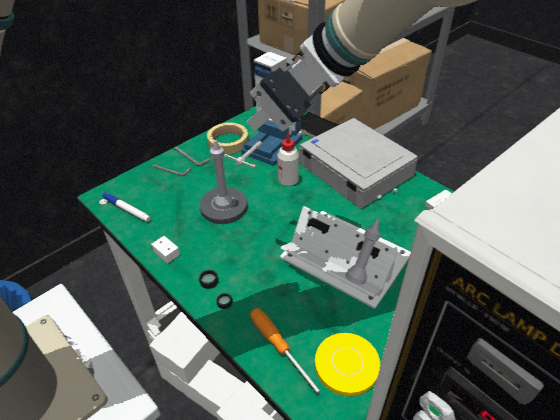

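The tall spindle stands upright at (221,185) near the middle of the dark plate, and the gripper is clear of it. The short one is still in the rack at (368,255).

```bash
python3 -c "
from workcell import robot
print(robot.finish_job())"
```

```text
the job is handed in; nothing more can be done
None
```

The job is handed in: the tall spindle stands free, upright and still near the middle of the dark steel plate, and the short one is still in the rack (about 16 s of the 42 s used).

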